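# Shut and bolt the parts chest

### The job

Shut the propped-open lid of the grey parts chest fully, then slide its barrel bolt all the way across so that the rod runs over the lid into the staple, and turn the bolt's handle fully down into its notch. Leave everything else on the bench as it stands.

Things in the scene. Friction and masses are not known exactly. Their poses are not given: they have to be found in the camera images.
- chest: Grey steel parts chest, fixed, 240 (x) x 420 (y) x 120 high (mm throughout). Origin: centre of its underside; x points from its front (robot side) to its back, y to its left, z up. Top right, y -210 to -38, is a fixed deck, top face at z 120, carrying the bolt; the left part, y -38 to +208, is covered by the lid.
- lid (a joint): Opening angle of the lid, rad: 0 shut (upper face flush with the deck), at most 1.3. Flat grey panel 235 (x) x 246 (y) x 6; hinge line along the chest's back in the plane of its upper face, chest x +115, z 120; the front edge lifts. Stiff hinge: it stays where left; 1 to 4 N down at the front edge moves it.
- lid_edge (a point): Middle of the lid's front edge on its upper face, 235 from the hinge line (chest y +85). Its axes turn with the lid: z is the normal of the upper face.
- lid_staple (a point): Steel staple on the lid into which the rod runs, 32 (x) x 14 (y), 42 high; this point lies on the lid's upper face between its legs, 200 from the hinge line, at chest y -18.
- bolt (a joint): How far the bolt has slid along the chest's +y (to the left, towards the lid), m: 0 fully withdrawn, 0.060 fully across against its stop. The rod is steel, 16 diameter, 130 long. It slides with about 3 N friction and stays where it is left. Slid across too early (beyond about 0.02) it stands in the way of the closing lid.
- bolt_handle (a joint): Angle of the bolt's handle about the rod, rad: 0 upright, 1.5 fully down (level, pointing out over the chest's front edge). Stays where left (friction 0.12 N m). The front rail blocks it beyond about 0.2 unless the bolt is slid to about 0.056 or more, where the handle meets the notch.
- bolt_knob (a point): Centre of the steel ball knob, 24 diameter, at the end of the handle; 70 from the bolt's axis. The shank between is 12 diameter. With the bolt withdrawn and handle upright it lies at chest x -85, y -150, z 212; sliding adds to y.
- bolt_tip (a point): Leading end of the rod, on its axis, 90 ahead of the handle.
- bolt_notch (a point): Middle of the notch, a gap 24 wide (chest y -103 to -79) in the front rail of the bolt casing, at the height of the rod's axis (chest x -85, z 142). The steel casing stands on the deck, 46 wide, y -207 to -42; its rails rise to z 156, the straps across its two ends to z 161.
- carton: Loose cardboard carton 75 x 100 x 45 high on the deck behind the bolt; origin under its centre. Must stay.
- tape_roll: Loose roll of pale tape, 90 diameter, 40 high, lying flat on the bench before the chest; origin under its centre. Must stay.
- blue_bin: Loose blue stacking bin 160 x 110 x 75 high, on the left; origin under its centre. Must stay.
- spanner: Loose steel spanner 180 long, on the right. Must stay.
- screw_jar: Loose jar 60 diameter, 85 high, on the right or left; origin under its centre. Must stay.
- bracket: Loose steel angle bracket 120 x 40 x 75 high, in front on the right. Must stay.
- small_box: Loose pale box 110 x 70 x 50 high, on the left or right; origin under its centre. Must stay.

How it is judged:
By the outcome, as a careful person would: the job done as asked, in the order asked, and still so for the second after the job is handed in, with the robot touching nothing.
It also fails if it takes over 54 s, if anything falls off the work surface, if the arm or the gripper's body presses on something with over 40 N, if the wrist force passes 120 N, or if a joint passes its speed limit or range.

### The arm

A 6-joint arm with a two-finger parallel gripper is mounted at the origin on the work surface. World frame = base frame: x ahead of the robot, y to its left, z up, the work surface at z = 0. Lengths are in mm, angles in degrees, forces in N, time in s.
With the tool pointing down it reaches from about 300 to 850 mm from the base axis. Payload 4.2 kg.
Tool frame: the origin (TCP) lies between the finger pads; the fingertips stand 22 mm ahead of it and the grasp point (between the pads) lies 3 mm ahead of it; z points along the fingers, y is the direction in which the jaws open and shut (so a half turn about z gives the same grasp; the last joint's range is limited). The gripper opens to 91 mm and grips with 3 to 60 N. Pads are 32 mm wide; open, the fingers measure 118 mm over their backs; the gripper's body (76 mm by 178 mm) begins 60 mm behind the grasp point.
Start: joints at [74.771, 18.312, 89.639, -0, 72.044, -1.146], TCP at [139.918, 557.734, 208.676] pointing down, gripper open.
Joint ranges: [-177.97, 177.97], [-48.28, 115.42], [12.27, 149.76], [-77.06, 257.06], [2.81, 150.46], [-146.56, 146.56]. Speed limits (degrees/s): [147.25, 147.25, 180, 180, 180, 180].

### API

Orientations are given as [roll, pitch, yaw] about the fixed x, y, z axes, in that order (R = Rz(yaw) Ry(pitch) Rx(roll)).
In Python, from workcell import telemetry, cams, env gives the robot as it stands.
- The arm moves only by the shell command python3 -m inch 'ROWS' [FORCE]. ROWS is JSON, a list of rows, each an object of numbers: "x", "y", "z": the shift along the tool's x, y, z in cm; "yaw": the turn about the tool's z in units of 5 degrees (1.0 is 5 degrees); "gripper": the gripper's target within -1 to 1 (fully open at 1, half-way at 0, shut at -1). A call has 1 to 12 rows; each row shifts and turns the commanded pose from where the row before left it, along the tool's axes as they then stand; what a row does not reach is not made up. A row lasts 1/12 s, in which the tool goes at most 41.7 mm and 7.16 degrees, less where a joint would pass 70% of its speed; a pose out of reach is approached as far as the arm can. A call is refused whole if a number of a shift passes 4.17 or a number of a turn 1, either way. A call with a gripper value outside its range is refused whole. The fingers move at their own pace and stop on an object; FORCE is the grip in N (left out, the last holds). Time passes only in rows, so rows that do not move let the fingers close. It gives the time, the measured TCP pose, the force and the opening at its end, in the units of the state.
- telemetry.state(): the state, without advancing time (a new reading comes with each control period).
- cams.grab_frame(name): name is "side" or "top" or "wrist"; returns a dict with "pixels" (384x512x3 uint8, red, green, blue), "mtx" (3x3 intrinsics, pixels), "distortion" ([k1, k2, p1, p2, k3] as OpenCV has them; the pictures are not rectified), "rvec" (rotation vector, rad) and "tvec" (3), from world to camera coordinates, as OpenCV has them. Camera axes: x right, y down, z forward; pixel columns grow to the right and rows downward; lengths in mm; the calibration is good to about 2 mm. A picture is of the moment at which its call begins. There is no depth.
- env.job_done(): hands the job in, once; it reports no verdict.
The state is a dict: "time_s": time; "qpos": joint angles; "qvel": joint speeds; "effort": joint torques, N m; "ee_pos": TCP position; "ee_rot": TCP orientation; "force": force on the tool from outside, world axes, zero at the start; "torque": the same for the moment, N m; "gripper_width": finger opening in mm.
Only numpy, scipy, OpenCV 4.12 (cv2) and the standard library are available. Lean on these libraries where they do the work, as an engineer would, in place of code of your own. Each camera call takes 0.05 s, during which the arm holds its last target. There are 200 camera calls.

## Working session

There is one attempt and no reset: what is moved stays moved. The work goes in short steps, Python scripts to look and compute and a shell command to move; the robot and the scene stay as the last step left them, time stands still between calls to the robot, and variables do not carry over. Pictures are saved under pics/ and viewed, about 8 in all and at most 12, crops included, and the job is handed in when it is done.

```bash
ls; mkdir -p pics; python3 - <<'E'
from workcell import telemetry,cams
import cv2,pickle
print(telemetry.state())
for n in("top","side"):
    f=cams.grab_frame(n); pickle.dump(f,open(f"pics/{n}0.pkl","wb"))
    cv2.imwrite(f"pics/{n}0.png",cv2.resize(f["pixels"][:,:,::-1],(800,600)))
    print(n,f["mtx"],f["rvec"],f["tvec"],f["distortion"])
E
```

```text
pics
{'time_s': 0.0, 'qpos': array([ 7.47708774e+01,  1.83512923e+01,  8.97067417e+01, -1.50499290e-03,
        7.20450023e+01, -1.14670534e+00]), 'qvel': array([-0.08591297,  0.07097497,  0.0144148 ,  0.03112735,  0.05021854,
        0.05770535]), 'effort': array([ 2.91235992e-04, -4.12468386e+01, -2.31980610e+01,  7.26551330e-02,
        4.56508552e-02, -1.38732939e-04]), 'ee_pos': array([139.78444399, 557.20772008, 207.82152873]), 'ee_rot': array([-1.79896956e+02, -6.31431103e-04,  1.65918047e+02]), 'force': array([-0.24569758, -0.65091518, -0.01286936]), 'torque': array([-0.04261494,  0.00275737, -0.02427425]), 'gripper_width': 91.2083083747284}
top [[354.01519306   0.         254.60255597]
 [  0.         354.01519306 187.40835332]
 [  0.           0.           1.        ]] [ 2.1572305  -2.05958611  0.20765172] [  -4.58058004  528.6483175  1219.01154007] [-0.0987002  0.         0.         0.         0.       ]
side [[349.6638689    0.         256.99803259]
 [  0.         349.6638689  189.34204905]
 [  0.           0.           1.        ]] [ 2.31287174 -0.25981148  0.11782775] [-508.56347726  206.30489835 1203.84488234] [0.01666288 0.         0.         0.         0.        ]
```

View pics/top0.png

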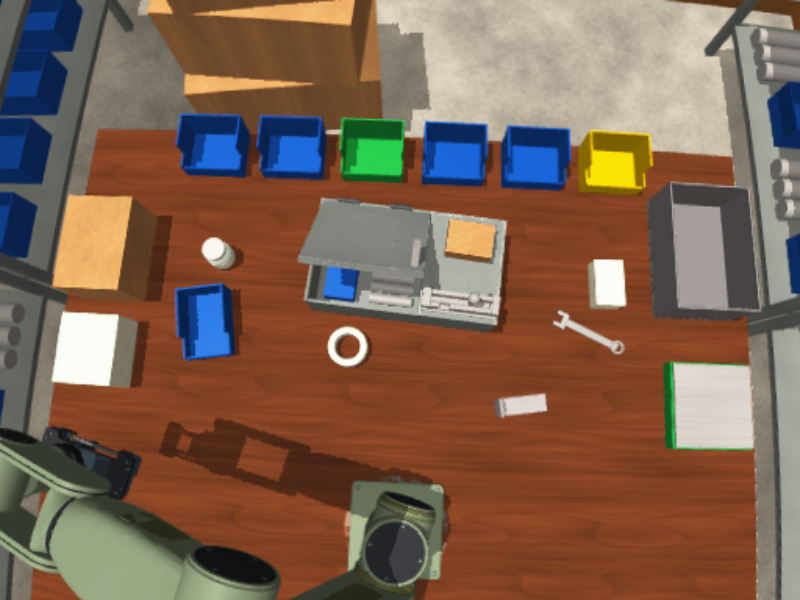

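View pics/side0.png

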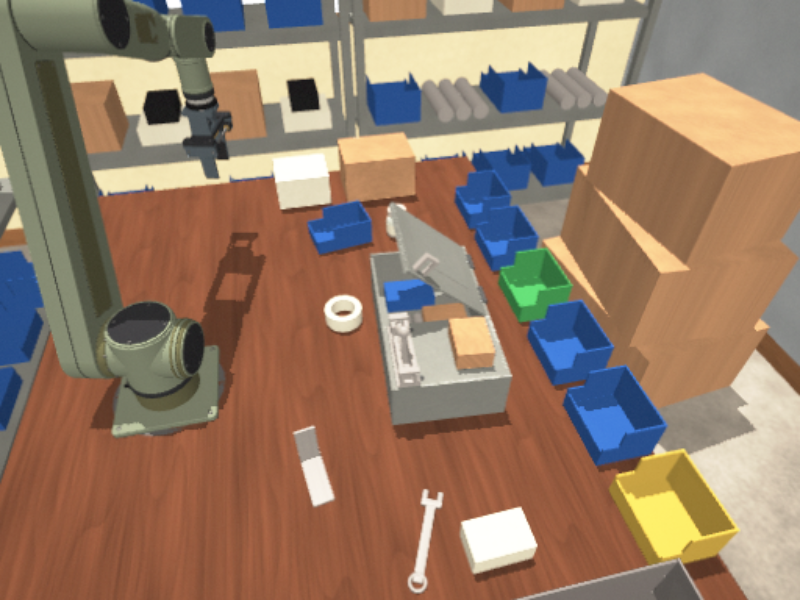

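The top view shows the chest with its front-left top corner at about (306,302), front-right at (497,326), back-right at (506,220), and the knob at (474,298). In the side view the lid is open about 0.8 rad. I'll zoom in on both views.

```bash
cat > h.py <<'E'
import numpy as np,cv2,pickle
from workcell import cams,telemetry
def ray(f,u,v):
    p=cv2.undistortPoints(np.array([[[u,v]]],float),f["mtx"],f["distortion"]).ravel()
    R=cv2.Rodrigues(f["rvec"])[0]; c=-R.T@np.ravel(f["tvec"]); return c,R.T@np.r_[p,1]
def onz(f,u,v,z):
    c,d=ray(f,u,v); return c+d*(z-c[2])/d[2]
def tri(rs):
    A=0;b=0
    for c,d in rs:
        d=d/np.linalg.norm(d);P=np.eye(3)-np.outer(d,d);A=A+P;b=b+P@c
    return np.linalg.solve(A,b)
def proj(f,X): return cv2.projectPoints(np.array(X,float).reshape(-1,1,3),f["rvec"],f["tvec"],f["mtx"],f["distortion"])[0].reshape(-1,2)
def crop(f,u0,v0,w,h,s): return cv2.resize(np.ascontiguousarray(f["pixels"][v0:v0+h,u0:u0+w,::-1]),None,fx=s,fy=s,interpolation=cv2.INTER_CUBIC)
def load(n): return pickle.load(open(f"pics/{n}.pkl","rb"))
E
python3 - <<'E'
from h import *
t=load("top0");s=load("side0")
a=crop(t,185,120,150,95,5);b=crop(s,230,125,100,150,4)
cv2.imwrite("pics/c1.png",a)
cv2.imwrite("pics/c2.png",b)
E
```

```text
(no output)
```

View pics/c1.png

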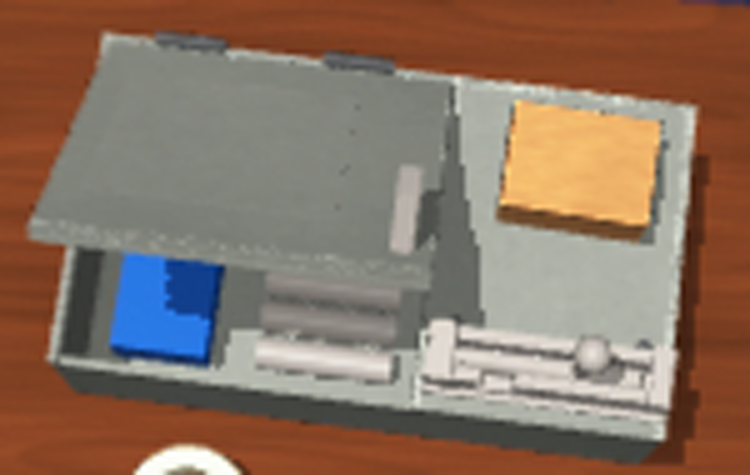

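View pics/c2.png

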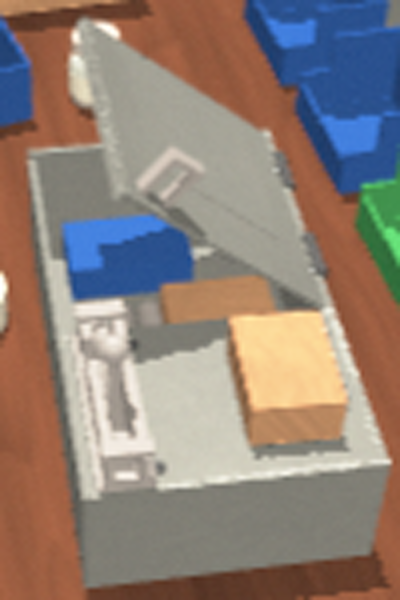

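Top crop: chest top corners FL (50,358), FR (665,438), BR (697,105), BL (105,35); knob (593,352). Side crop: FL (30,152), FR (85,495), BR (388,463); knob (110,343); lid front corners (83,20) and (117,195).

```bash
python3 - <<'E'
from h import *
t=load("top0");s=load("side0")
T=lambda x,y:((x+.5)/5-.5+185,(y+.5)/5-.5+120)
S=lambda x,y:((x+.5)/4-.5+230,(y+.5)/4-.5+125)
loc={'FL':(-120,210),'FR':(-120,-210),'BR':(120,-210),'BL':(120,210)}
tp={'FL':(50,358),'FR':(665,438),'BR':(697,105),'BL':(105,35)}
sp={'FL':(30,152),'FR':(85,495),'BR':(388,463)}
L=[];W=[]
for k,p in tp.items():
    w=onz(t,*T(*p),120); print(k,w[:2].round(1), onz(s,*S(*sp[k]),120)[:2].round(1) if k in sp else ''); 
    L.append(loc[k]);W.append(w[:2])
    if k in sp: L.append(loc[k]);W.append(onz(s,*S(*sp[k]),120)[:2])
L=np.array(L,float);W=np.array(W)
l=L-L.mean(0);w=W-W.mean(0)
th=np.arctan2((l[:,0]*w[:,1]-l[:,1]*w[:,0]).sum(),(l*w).sum())
R=np.array([[np.cos(th),-np.sin(th)],[np.sin(th),np.cos(th)]]);c=W.mean(0)-R@L.mean(0)
print("yaw",np.degrees(th),"c",c,"res",np.linalg.norm(W-L@R.T-c,axis=1).round(1))
np.savez("chest.npz",R=R,c=c,th=th)
toloc=lambda X:np.r_[R.T@(X[:2]-c),X[2]]
k=tri([ray(t,*T(593,352)),ray(s,*S(110,343))]);print("knob",k,toloc(k))
for n,a,b in(("lidL",(30,222),(83,20)),("lidR",(430,268),(117,195))):
    X=tri([ray(t,*T(*a)),ray(s,*S(*b))]);q=toloc(X);print(n,X,q,np.arctan2(q[2]-120,115-q[0]),np.hypot(q[2]-120,115-q[0]))
# roll top points
st=telemetry.state();print(st["ee_pos"],st["ee_rot"])
# tape roll
m=(t["pixels"].min(2)>200).astype(np.uint8)
n,lab,stt,ce=cv2.connectedComponentsWithStats(m)
for i in range(1,n):
    if stt[i,4]>60: 
        X=onz(t,*ce[i],40); print(stt[i],X.round(),toloc(X).round())
E
```

```text
FL [492.1 222.9] [493.  222.8]
FR [ 456.2 -196.8] [ 458.  -193.1]
BR [ 694.1 -217.4] [ 693.3 -214.7]
BL [727.3 203.3] 
yaw -4.8512275545233345 c [593.0386869    3.74598682] res [0.9 1.8 1.6 3.2 1.9 1.8 3.1]
knob [ 491.55128964 -134.32916877  219.35378343] [ -89.44698824 -146.16318514  219.35378343]
lidL [546.05126599 213.95997826 270.18689673] [-64.59663265 205.48726231 270.18689673] 0.6964545406351195 234.11760807380418
lidR [524.29361502 -28.96858337 271.27086188] [-65.73217191 -38.41106073 271.27086188] 0.69689191536925 235.68409283954045
[139.79593742 557.27795857 207.92751626] [-1.79911310e+02 -1.07367160e-03  1.65918138e+02]
[130 152  13  14 143] [621. 470.  40.] [-12. 467.  40.]
[380 166  20  29 528] [ 582. -479.   40.] [  29. -482.   40.]
[288 189  31  11  73] [ 509. -175.   40.] [ -69. -185.   40.]
[355 199  36  23 114] [ 466. -408.   40.] [ -92. -421.   40.]
[  33  200   43   47 1642] [364. 755.  40.] [-292.  729.   40.]
[210 210  25  24 245] [401. 133.  40.] [-202.  112.   40.]
[ 431  233   51   54 2207] [ 302. -724.   40.] [-229. -750.   40.]
[323 253  27  12 244] [ 288. -279.   40.] [-280. -308.   40.]
```

Chest pose found: yaw -4.85°, centre (593.0, 3.7), lid at 0.697 rad. The knob matches its expected place at the withdrawn, upright position. With the tool turned to the chest's yaw, tool x = -chest x, tool y = chest y and z is down. I'll go up and over to the lid with the fingers shut.

```bash
cat > st.py <<'E'
from h import *
d=np.load("chest.npz");s=telemetry.state();p=s["ee_pos"]
print("t",round(s["time_s"],2),"loc",(d["R"].T@(p[:2]-d["c"])).round(1),p[2].round(1),"rot",s["ee_rot"].round(1),"want yaw",180+np.degrees(d["th"]),"F",s["force"].round(1),"w",round(s["gripper_width"],1))
E
python3 -m inch '[{"z":-3,"yaw":-0.92,"gripper":-1},{"z":-3,"yaw":-0.92},{"z":-3},{"z":-3},{"x":-2.8,"y":-2.6},{"x":-2.8,"y":-2.6},{"x":-2.8,"y":-2.6},{"x":-2.8,"y":-2.6},{"x":-2.8,"y":-2.6},{"x":-2.8,"y":-2.6},{"x":-2.8,"y":-2.6},{"x":-2.8,"y":-2.6}]' 20
python3 -m inch '[{"x":-2.8,"y":-2.6},{"x":-2.8,"y":-2.6},{"x":-2.8,"y":-2.6},{"x":-2.8,"y":-2.6},{"x":-2.8,"y":-2.6},{"x":-2.8,"y":-2.6},{"x":-2.8,"y":-2.6},{"x":-2.8,"y":-2.6},{"z":0},{"z":0},{"z":0}]'
python3 st.py
```

```text
t 0.1 loc [-498.4  513.2] 207.9 rot [-179.9   -0.   165.9] want yaw 175.14877244547665 F [ 0.3 -0.8 -0.6] w 91.0invalid input
invalid input
```

```bash
python3 -m inch '[{"x":0,"y":0,"z":-3,"yaw":-0.92,"gripper":-1},{"x":0,"y":0,"z":-3,"yaw":-0.92,"gripper":-1},{"x":0,"y":0,"z":-3,"yaw":0,"gripper":-1},{"x":0,"y":0,"z":-3,"yaw":0,"gripper":-1}]' 20
python3 st.py
```

```text
time_s: 0.43
ee_pos: [139.8, 557.3, 329.5]
ee_rot: [-179.9, -0.0, 175.1]
force: [0.0, 1.3, -0.7]
gripper_width: 67.0
t 0.43 loc [-498.4  513.2] 329.5 rot [-179.9   -0.   175.1] want yaw 175.14877244547665 F [ 0.   1.3 -0.7] w 67.0
```

All keys are needed in every row.

```bash
for i in 1; do python3 -m inch '[{"x":-2.8,"y":-2.6,"z":0,"yaw":0,"gripper":-1},{"x":-2.8,"y":-2.6,"z":0,"yaw":0,"gripper":-1},{"x":-2.8,"y":-2.6,"z":0,"yaw":0,"gripper":-1},{"x":-2.8,"y":-2.6,"z":0,"yaw":0,"gripper":-1},{"x":-2.8,"y":-2.6,"z":0,"yaw":0,"gripper":-1},{"x":-2.8,"y":-2.6,"z":0,"yaw":0,"gripper":-1},{"x":-2.8,"y":-2.6,"z":0,"yaw":0,"gripper":-1},{"x":-2.8,"y":-2.6,"z":0,"yaw":0,"gripper":-1}]'; done
python3 -m inch '[{"x":-2.8,"y":-2.6,"z":0,"yaw":0,"gripper":-1},{"x":-2.8,"y":-2.6,"z":0,"yaw":0,"gripper":-1},{"x":-2.8,"y":-2.6,"z":0,"yaw":0,"gripper":-1},{"x":-2.8,"y":-2.6,"z":0,"yaw":0,"gripper":-1},{"x":-2.8,"y":-2.6,"z":0,"yaw":0,"gripper":-1},{"x":-2.8,"y":-2.6,"z":0,"yaw":0,"gripper":-1},{"x":-2.8,"y":-2.6,"z":0,"yaw":0,"gripper":-1},{"x":-2.8,"y":-2.6,"z":0,"yaw":0,"gripper":-1},{"x":0,"y":0,"z":0,"yaw":0,"gripper":-1},{"x":0,"y":0,"z":0,"yaw":0,"gripper":-1}]'
python3 st.py
```

```text
time_s: 1.1
ee_pos: [346.1, 329.7, 328.4]
ee_rot: [-180.0, -0.0, 175.1]
force: [-0.2, 0.9, -0.6]
gripper_width: 13.9
time_s: 1.93
ee_pos: [551.5, 103.6, 327.4]
ee_rot: [-180.0, -0.1, 174.9]
force: [-0.2, 0.9, -0.0]
gripper_width: 0.5
t 1.93 loc [-49.8  96. ] 327.4 rot [-1.800e+02 -1.000e-01  1.749e+02] want yaw 175.14877244547665 F [-0.2  0.9 -0. ] w 0.5
```

```bash
python3 -m inch '[{"x":0,"y":0,"z":2.5,"yaw":0,"gripper":-1},{"x":0,"y":0,"z":2.5,"yaw":0,"gripper":-1},{"x":0.25,"y":0,"z":1,"yaw":0,"gripper":-1},{"x":0.25,"y":0,"z":1,"yaw":0,"gripper":-1},{"x":0.25,"y":0,"z":1,"yaw":0,"gripper":-1},{"x":0.25,"y":0,"z":1,"yaw":0,"gripper":-1},{"x":0.25,"y":0,"z":1,"yaw":0,"gripper":-1}]'
python3 -m inch '[{"x":0.25,"y":0,"z":1,"yaw":0,"gripper":-1},{"x":0.25,"y":0,"z":1,"yaw":0,"gripper":-1},{"x":0.25,"y":0,"z":1,"yaw":0,"gripper":-1},{"x":0.25,"y":0,"z":1,"yaw":0,"gripper":-1},{"x":0.25,"y":0,"z":1,"yaw":0,"gripper":-1},{"x":0.25,"y":0,"z":1,"yaw":0,"gripper":-1},{"x":0,"y":0,"z":0.7,"yaw":0,"gripper":-1}]'
python3 st.py
```

```text
time_s: 2.52
ee_pos: [538.7, 106.6, 228.8]
ee_rot: [180.0, 0.1, 175.1]
force: [0.3, 0.9, 1.4]
gripper_width: 1.1
time_s: 3.1
ee_pos: [522.5, 107.3, 160.1]
ee_rot: [-180.0, -0.1, 175.1]
force: [0.2, 1.2, 0.5]
gripper_width: 0.5
t 3.1 loc [-79.1  97.3] 160.1 rot [-1.800e+02 -1.000e-01  1.751e+02] want yaw 175.14877244547665 F [0.2 1.2 0.5] w 0.5
```

```bash
python3 -m inch '[{"x":0,"y":0,"z":0.5,"yaw":0,"gripper":-1},{"x":0,"y":0,"z":0.5,"yaw":0,"gripper":-1},{"x":0,"y":0,"z":0.4,"yaw":0,"gripper":-1},{"x":0,"y":0,"z":0.2,"yaw":0,"gripper":-1},{"x":0,"y":0,"z":0.1,"yaw":0,"gripper":-1},{"x":0,"y":0,"z":0,"yaw":0,"gripper":-1}]'
python3 -m inch '[{"x":0,"y":0,"z":0.1,"yaw":0,"gripper":-1},{"x":0,"y":0,"z":0.1,"yaw":0,"gripper":-1},{"x":0,"y":0,"z":0,"yaw":0,"gripper":-1}]'
python3 - <<'E'
from h import *
t=cams.grab_frame("top");s=cams.grab_frame("side")
cv2.imwrite("pics/c3.png",np.hstack([crop(t,185,110,150,110,3),crop(s,210,110,120,110,3)]))
E
```

```text
time_s: 3.6
ee_pos: [523.6, 107.4, 144.6]
ee_rot: [180.0, 0.0, 175.1]
force: [-0.9, -1.2, -0.0]
gripper_width: 0.6
time_s: 3.85
ee_pos: [523.6, 107.5, 142.7]
ee_rot: [180.0, 0.0, 175.1]
force: [0.7, -0.3, -0.0]
gripper_width: 0.5
```

View pics/c3.png

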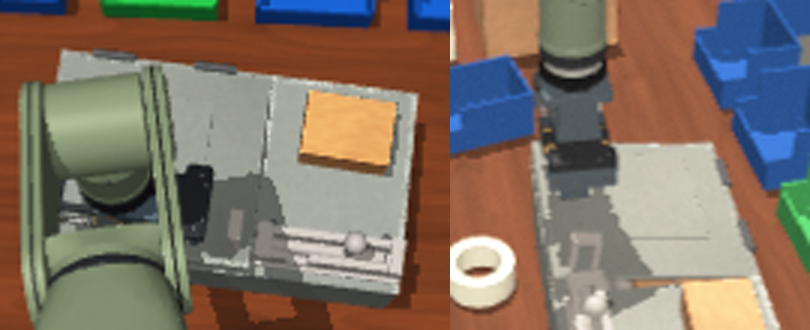

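The crops show the lid almost shut: it is nearly flush, with a thin dark seam at the deck. I'll press on gently until the force rises.

```bash
for i in 1; do python3 -m inch '[{"x":0,"y":0,"z":0.1,"yaw":0,"gripper":-1},{"x":0,"y":0,"z":0.1,"yaw":0,"gripper":-1},{"x":0,"y":0,"z":0,"yaw":0,"gripper":-1}]'
python3 -m inch '[{"x":0,"y":0,"z":0.1,"yaw":0,"gripper":-1},{"x":0,"y":0,"z":0.1,"yaw":0,"gripper":-1},{"x":0,"y":0,"z":0,"yaw":0,"gripper":-1},{"x":0,"y":0,"z":0,"yaw":0,"gripper":-1}]'; done
```

```text
time_s: 4.2
ee_pos: [523.4, 107.4, 140.4]
ee_rot: [180.0, -0.0, 175.1]
force: [0.3, 0.1, -0.5]
gripper_width: 0.3
time_s: 4.53
ee_pos: [523.5, 107.5, 138.5]
ee_rot: [180.0, -0.0, 175.1]
force: [-0.0, 0.5, 0.5]
gripper_width: 0.2
```

```bash
python3 -m inch '[{"x":0,"y":0,"z":0.1,"yaw":0,"gripper":-1},{"x":0,"y":0,"z":0.1,"yaw":0,"gripper":-1},{"x":0,"y":0,"z":0,"yaw":0,"gripper":-1},{"x":0,"y":0,"z":0,"yaw":0,"gripper":-1}]'
python3 -m inch '[{"x":0,"y":0,"z":0.1,"yaw":0,"gripper":-1},{"x":0,"y":0,"z":0.1,"yaw":0,"gripper":-1},{"x":0,"y":0,"z":0,"yaw":0,"gripper":-1},{"x":0,"y":0,"z":0,"yaw":0,"gripper":-1}]'
python3 - <<'E'
from h import *
t=cams.grab_frame("top");s=cams.grab_frame("side");w=cams.grab_frame("wrist")
for n,f in(("top1",t),("side1",s),("wr1",w)): pickle.dump(f,open(f"pics/{n}.pkl","wb"))
cv2.imwrite("pics/c4.png",np.hstack([crop(s,225,120,75,110,5),cv2.resize(crop(w,0,0,512,384,1),(412,550))]))
E
```

```text
time_s: 4.87
ee_pos: [523.4, 107.4, 136.5]
ee_rot: [180.0, -0.0, 175.1]
force: [0.5, 0.5, 0.1]
gripper_width: 0.4
time_s: 5.2
ee_pos: [523.4, 107.4, 134.5]
ee_rot: [180.0, -0.0, 175.1]
force: [-0.4, 0.2, -0.3]
gripper_width: 0.1
```

View pics/c4.png

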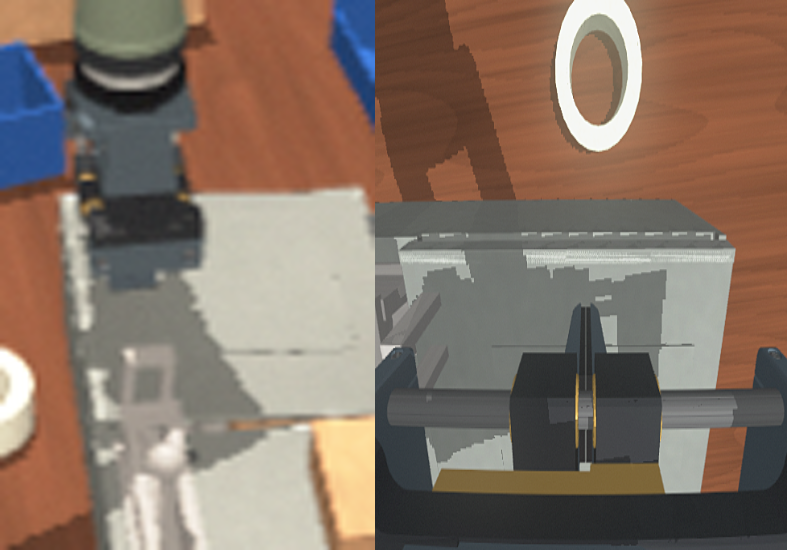

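The wrist view shows the shut fingers on the lid (tip near (585,305)). In the side crop a brown gap remains at the deck seam (270,425), so the lid is not fully down. I'll check heights by triangulation before pressing on.

```bash
python3 - <<'E'
from h import *
t=load("top0");s=load("side0");d=np.load("chest.npz")
T=lambda x,y:((x+.5)/5-.5+185,(y+.5)/5-.5+120)
S=lambda x,y:((x+.5)/4-.5+230,(y+.5)/4-.5+125)
tp={'FL':(50,358),'FR':(665,438),'BR':(697,105)};sp={'FL':(30,152),'FR':(85,495),'BR':(388,463)}
for k in tp: print(k,tri([ray(t,*T(*tp[k])),ray(s,*S(*sp[k]))]).round(1))
# project predicted lid front corners for several angles, and tip, in side1 crop coords (5x,225,120)
s1=load("side1");w=load("wr1")
def W(x,y,z): return np.r_[d["R"]@[x,y]+d["c"],z]
for th in(0,.03,.06,.1,.15):
    P=[W(115-235*np.cos(th),y,120+235*np.sin(th)) for y in(208,-38)]+[W(115-200*np.cos(th),-18,120+200*np.sin(th))]
    print(th,((proj(s1,P)-[225,120])*5).round().tolist(), (proj(w,P)*[412/512,550/384]+[375,0]).round().tolist())
e=telemetry.state()["ee_pos"];print("tip",(proj(s1,[e-[0,0,22]])-[225,120])*5,proj(w,[e-[0,0,22]])*[412/512,550/384]+[375,0])
print((proj(s1,[W(-120,-210,120),W(-120,210,120),W(-120,-38,120),W(115,-38,120)])-[225,120])*5)
E
```

```text
FL [492.6 223.  119.8]
FR [ 456.5 -196.2  124. ]
BR [ 692.6 -216.7  122.9]
0 [[59.0, 215.0], [94.0, 442.0], [142.0, 416.0]] [[723.0, 236.0], [418.0, 236.0], [449.0, 308.0]]
0.03 [[58.0, 208.0], [94.0, 434.0], [142.0, 410.0]] [[727.0, 240.0], [413.0, 240.0], [446.0, 313.0]]
0.06 [[58.0, 201.0], [95.0, 427.0], [142.0, 403.0]] [[733.0, 244.0], [407.0, 245.0], [442.0, 319.0]]
0.1 [[59.0, 191.0], [95.0, 417.0], [143.0, 395.0]] [[740.0, 252.0], [398.0, 252.0], [436.0, 328.0]]
0.15 [[60.0, 179.0], [97.0, 405.0], [145.0, 384.0]] [[750.0, 263.0], [386.0, 263.0], [429.0, 340.0]]
tip [[130.35370591 311.18217114]] [[585.52639245 315.9587864 ]]
[[126.51599953 645.48077159]
 [ 58.3092995  213.20851742]
 [ 94.36809951 441.60490307]
 [432.79086486 407.97266651]]
```

Projecting the model onto the pictures puts the lid at about 0.08 rad (front corners near (735,248) and (400,250) in the wrist view), and the fingertips about 15–20 mm higher than I assumed. I'll keep pressing while watching the force.

```bash
python3 -m inch '[{"x":0,"y":0,"z":0.2,"yaw":0,"gripper":-1},{"x":0,"y":0,"z":0.2,"yaw":0,"gripper":-1},{"x":0,"y":0,"z":0.2,"yaw":0,"gripper":-1},{"x":0,"y":0,"z":0,"yaw":0,"gripper":-1}]'
python3 -m inch '[{"x":0,"y":0,"z":0.1,"yaw":0,"gripper":-1},{"x":0,"y":0,"z":0.1,"yaw":0,"gripper":-1},{"x":0,"y":0,"z":0.1,"yaw":0,"gripper":-1},{"x":0,"y":0,"z":0,"yaw":0,"gripper":-1}]'
python3 -m inch '[{"x":0,"y":0,"z":0.1,"yaw":0,"gripper":-1},{"x":0,"y":0,"z":0.1,"yaw":0,"gripper":-1},{"x":0,"y":0,"z":0,"yaw":0,"gripper":-1}]'
python3 - <<'E'
from h import *
w=cams.grab_frame("wrist");s=cams.grab_frame("side")
cv2.imwrite("pics/c5.png",np.hstack([crop(s,225,120,75,110,5),cv2.resize(crop(w,0,0,512,384,1),(412,550))]))
E
```

```text
time_s: 5.68
ee_pos: [523.1, 107.4, 128.1]
ee_rot: [-180.0, -0.1, 175.1]
force: [-1.5, 0.2, 0.3]
gripper_width: 0.3
time_s: 6.02
ee_pos: [523.4, 107.4, 125.4]
ee_rot: [180.0, -0.0, 175.1]
force: [0.1, -0.3, 0.3]
gripper_width: 0.5
time_s: 6.27
ee_pos: [523.4, 107.4, 123.4]
ee_rot: [180.0, -0.0, 175.1]
force: [-0.7, 0.9, -0.4]
gripper_width: 0.3
```

View pics/c5.png

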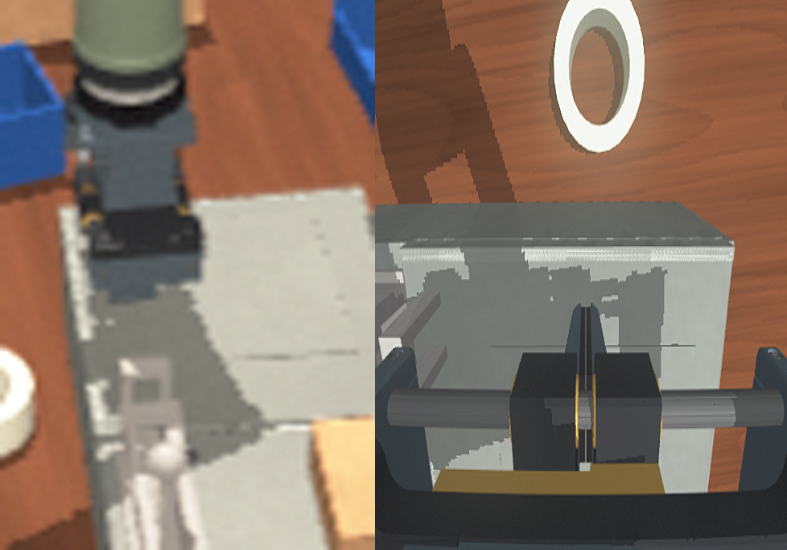

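The lid moves down with the fingers and is nearly flush (the gap has closed to a thin line at (230,430)). I'll press further in 1 mm steps.

```bash
python3 -m inch '[{"x":0,"y":0,"z":0.1,"yaw":0,"gripper":-1},{"x":0,"y":0,"z":0.1,"yaw":0,"gripper":-1},{"x":0,"y":0,"z":0,"yaw":0,"gripper":-1}]'
python3 -m inch '[{"x":0,"y":0,"z":0.1,"yaw":0,"gripper":-1},{"x":0,"y":0,"z":0.1,"yaw":0,"gripper":-1},{"x":0,"y":0,"z":0,"yaw":0,"gripper":-1}]'
python3 -m inch '[{"x":0,"y":0,"z":0.1,"yaw":0,"gripper":-1},{"x":0,"y":0,"z":0.1,"yaw":0,"gripper":-1},{"x":0,"y":0,"z":0,"yaw":0,"gripper":-1}]'
python3 -c "from workcell import telemetry as t;print(t.state()['effort'])"
```

```text
time_s: 6.62
ee_pos: [523.4, 107.4, 121.5]
ee_rot: [-180.0, -0.0, 175.1]
force: [-0.5, -0.6, 0.5]
gripper_width: 0.6
time_s: 6.87
ee_pos: [523.3, 107.4, 119.4]
ee_rot: [180.0, -0.0, 175.1]
force: [-0.2, 0.0, -0.1]
gripper_width: 0.3
time_s: 7.12
ee_pos: [523.4, 107.4, 117.4]
ee_rot: [180.0, -0.0, 175.1]
force: [0.1, 0.1, -1.4]
gripper_width: 0.3
[-1.04822234e-04 -3.90786016e+01 -2.03540540e+01 -1.19457269e-02
  6.79869857e-02 -7.48292291e-05]
```

```bash
python3 - <<'E'
from h import *
w=cams.grab_frame("wrist");s=cams.grab_frame("side");e=telemetry.state()["ee_pos"];d=np.load("chest.npz")
for n,f in(("side2",s),("wr2",w)): pickle.dump(f,open(f"pics/{n}.pkl","wb"))
for k in(-20,0,10,22,30): print(k,((proj(s,[e-[0,0,k]])-[225,120])*5).round(),(proj(w,[e-[0,0,k]])*[412/512,550/384]+[375,0]).round())
def W(x,y,z): return np.r_[d["R"]@[x,y]+d["c"],z]
for th in(0,.03,.06):
    P=[W(115-235*np.cos(th),y,120+235*np.sin(th)) for y in(208,-38)]+[W(115-200*np.cos(th)-42*np.sin(th),-18,162+200*np.sin(th))]
    print(th,((proj(s,P)-[225,120])*5).round().tolist(), (proj(w,P)*[412/512,550/384]+[375,0]).round().tolist())
cv2.imwrite("pics/c6.png",np.hstack([crop(s,225,120,75,110,5),cv2.resize(crop(w,0,0,512,384,1),(412,550))]))
E
```

```text
-20 [[130. 286.]] [[586. 358.]]
0 [[130. 306.]] [[586. 336.]]
10 [[130. 316.]] [[586. 326.]]
22 [[130. 328.]] [[586. 316.]]
30 [[131. 336.]] [[586. 310.]]
0 [[59.0, 215.0], [94.0, 442.0], [142.0, 372.0]] [[735.0, 245.0], [404.0, 246.0], [400.0, 372.0]]
0.03 [[58.0, 208.0], [94.0, 434.0], [140.0, 365.0]] [[741.0, 250.0], [397.0, 250.0], [392.0, 378.0]]
0.06 [[58.0, 201.0], [95.0, 427.0], [138.0, 359.0]] [[747.0, 255.0], [390.0, 256.0], [384.0, 385.0]]
```

View pics/c6.png

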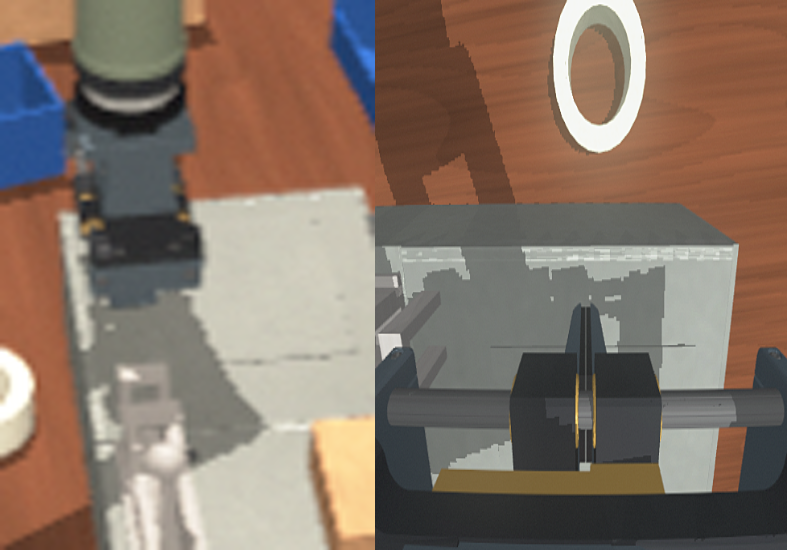

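The lid corners now fit 0 to 0.01 rad: (737,247) and (402,250) in the wrist view, with the side corner at (60,213). Empirically the contact point is at about the reported TCP height. I'll continue to a firm stop.

```bash
python3 -m inch '[{"x":0,"y":0,"z":0.1,"yaw":0,"gripper":-1},{"x":0,"y":0,"z":0,"yaw":0,"gripper":-1},{"x":0,"y":0,"z":0,"yaw":0,"gripper":-1}]'
python3 -m inch '[{"x":0,"y":0,"z":0.1,"yaw":0,"gripper":-1},{"x":0,"y":0,"z":0,"yaw":0,"gripper":-1},{"x":0,"y":0,"z":0,"yaw":0,"gripper":-1}]'
python3 -m inch '[{"x":0,"y":0,"z":0.1,"yaw":0,"gripper":-1},{"x":0,"y":0,"z":0,"yaw":0,"gripper":-1},{"x":0,"y":0,"z":0,"yaw":0,"gripper":-1}]'
python3 - <<'E'
from h import *
# fingertip check from start pictures
t=load("top0");s=load("side0")
e=np.array([139.8,557.2,207.8])
a=np.radians(165.92);yv=np.array([np.sin(a),-np.cos(a),0]);
for k in(-20,0,22): 
  for sg in(-50,50): print(k,sg,proj(s,[e+sg*yv-[0,0,k]])[0].round(1),proj(t,[e+sg*yv-[0,0,k]])[0].round(1))
c=crop(s,105,55,60,70,6)
cv2.imwrite("pics/c7.png",c)
E
```

```text
time_s: 7.47
ee_pos: [523.4, 107.5, 116.6]
ee_rot: [180.0, -0.0, 175.1]
force: [0.4, 0.3, 0.3]
gripper_width: 0.3
time_s: 7.72
ee_pos: [523.4, 107.4, 115.6]
ee_rot: [180.0, -0.0, 175.1]
force: [0.8, -0.3, 0.4]
gripper_width: 0.5
time_s: 7.97
ee_pos: [523.6, 107.5, 115.0]
ee_rot: [180.0, 0.0, 175.1]
force: [-0.5, -0.3, 3.1]
gripper_width: 0.6
-20 -50 [135.2 111.2] [ 85.9 298.5]
-20 50 [141.5  99.1] [ 57.  287.7]
0 -50 [136.3 115.5] [ 88.9 297.9]
0 50 [142.6 103.3] [ 60.4 287.3]
22 -50 [137.6 120.2] [ 92.1 297.2]
22 50 [143.7 107.8] [ 64.  286.9]
```

View pics/c7.png

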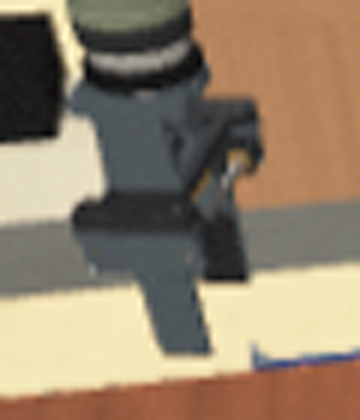

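Fingertip pixels in the start picture ((136.6,113.6) and (143,101.2)) confirm that the tips really stand about 27 mm higher than the nominal tool figures say, roughly 5 mm above the reported TCP. So z_tip ≈ z_reported + 5. Contact is now showing at 115, and I'll finish the press.

```bash
python3 -m inch '[{"x":0,"y":0,"z":0.1,"yaw":0,"gripper":-1},{"x":0,"y":0,"z":0,"yaw":0,"gripper":-1},{"x":0,"y":0,"z":0,"yaw":0,"gripper":-1}]'
python3 -m inch '[{"x":0,"y":0,"z":0.1,"yaw":0,"gripper":-1},{"x":0,"y":0,"z":0,"yaw":0,"gripper":-1},{"x":0,"y":0,"z":0,"yaw":0,"gripper":-1}]'
python3 -m inch '[{"x":0,"y":0,"z":0.1,"yaw":0,"gripper":-1},{"x":0,"y":0,"z":0,"yaw":0,"gripper":-1},{"x":0,"y":0,"z":0,"yaw":0,"gripper":-1}]'
python3 st.py
```

```text
time_s: 8.22
ee_pos: [523.6, 107.5, 114.9]
ee_rot: [180.0, 0.1, 175.1]
force: [-2.7, -0.7, 9.3]
gripper_width: 0.4
time_s: 8.47
ee_pos: [523.6, 107.5, 114.9]
ee_rot: [180.0, 0.1, 175.1]
force: [-3.4, -1.0, 14.3]
gripper_width: 0.5
time_s: 8.72
ee_pos: [523.7, 107.5, 114.8]
ee_rot: [180.0, 0.1, 175.1]
force: [-6.1, -0.5, 20.2]
gripper_width: 0.2
t 8.72 loc [-77.9  97.5] 114.8 rot [1.800e+02 1.000e-01 1.751e+02] want yaw 175.14877244547665 F [-6.1 -0.5 20.2] w 0.2
```

Firm stop at TCP z 114.8 with 20 N: the lid is shut. I'll lift, open the jaws and go above the knob (chest -85, -150).

```bash
python3 -m inch '[{"x":0,"y":0,"z":-1,"yaw":0,"gripper":-1},{"x":0,"y":0,"z":-3,"yaw":0,"gripper":0.5},{"x":0,"y":0,"z":-3,"yaw":0,"gripper":0.5},{"x":0,"y":0,"z":-3.5,"yaw":0,"gripper":0.5},{"x":0,"y":0,"z":-3.5,"yaw":0,"gripper":0.5},{"x":0,"y":0,"z":-1,"yaw":0,"gripper":0.5}]'
python3 -m inch '[{"x":0.1,"y":-2.75,"z":0,"yaw":0,"gripper":0.5},{"x":0.1,"y":-2.75,"z":0,"yaw":0,"gripper":0.5},{"x":0.1,"y":-2.75,"z":0,"yaw":0,"gripper":0.5},{"x":0.1,"y":-2.75,"z":0,"yaw":0,"gripper":0.5},{"x":0.1,"y":-2.75,"z":0,"yaw":0,"gripper":0.5},{"x":0.1,"y":-2.75,"z":0,"yaw":0,"gripper":0.5},{"x":0.1,"y":-2.75,"z":0,"yaw":0,"gripper":0.5},{"x":0,"y":-2.75,"z":0,"yaw":0,"gripper":0.5},{"x":0,"y":-2.75,"z":0,"yaw":0,"gripper":0.5},{"x":0,"y":0,"z":0,"yaw":0,"gripper":0.5},{"x":0,"y":0,"z":0,"yaw":0,"gripper":0.5}]'
python3 st.py
python3 - <<'E'
from h import *
w=cams.grab_frame("wrist");s=cams.grab_frame("side");t=cams.grab_frame("top")
for n,f in(("side3",s),("wr3",w),("top3",t)): pickle.dump(f,open(f"pics/{n}.pkl","wb"))
cv2.imwrite("pics/c8.png",np.hstack([crop(s,225,120,80,110,5),cv2.resize(crop(w,0,0,512,384,1),(400,550))]))
d=np.load("chest.npz");e=telemetry.state()["ee_pos"]
k=np.r_[d["R"]@[-85,-150]+d["c"],212]
print("knob pred",(proj(s,[k])-[225,120])*5,proj(w,[k]),proj(w,[k])*[400/512,550/384]+[400,0])
print("knob pred, camera raised 27",proj(w,[k-[0,0,27]])*[400/512,550/384]+[400,0])
E
```

```text
time_s: 9.22
ee_pos: [525.8, 107.9, 267.2]
ee_rot: [179.8, 0.5, 175.1]
force: [0.6, -0.3, 0.6]
gripper_width: 30.8
time_s: 10.13
ee_pos: [495.1, -139.4, 261.0]
ee_rot: [180.0, -0.1, 175.0]
force: [0.1, 0.7, -0.9]
gripper_width: 68.8
t 10.13 loc [ -85.5 -150.9] 261.0 rot [ 1.80e+02 -1.00e-01  1.75e+02] want yaw 175.14877244547665 F [ 0.1  0.7 -0.9] w 68.8
knob pred [[170.62314851 463.72652979]] [[262.69258166 207.74900087]] [[605.22857942 297.5571627 ]]
knob pred, camera raised 27 [[605.09925965 282.00393098]]
```

View pics/c8.png

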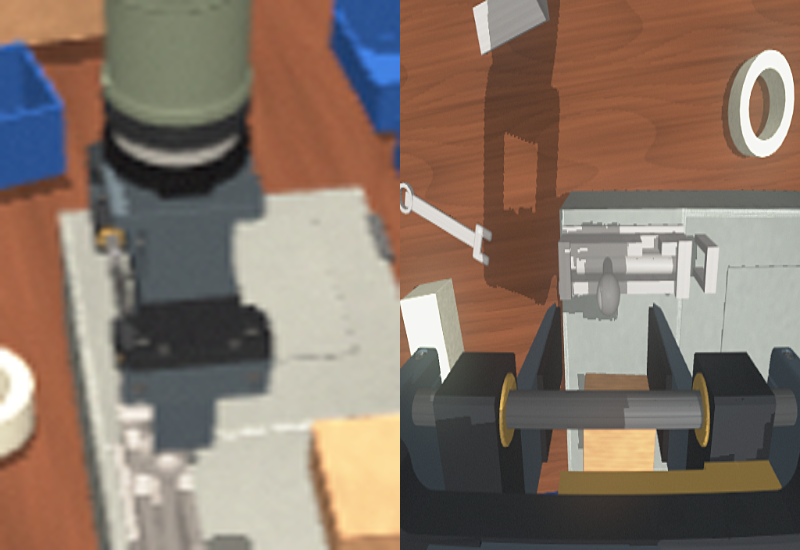

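In the wrist view the knob sits at (606,297), just as the calibration predicts (605,298). So the arm pose is right, and the fingers are simply about 27 mm shorter than stated. The knob is centred between the fingers, so I'll descend 71 mm and grip.

```bash
python3 -m inch '[{"x":0,"y":0.05,"z":2,"yaw":0,"gripper":0.5},{"x":0,"y":0,"z":2,"yaw":0,"gripper":0.5},{"x":0,"y":0,"z":2,"yaw":0,"gripper":0.5},{"x":0,"y":0,"z":1.1,"yaw":0,"gripper":0.5},{"x":0,"y":0,"z":0,"yaw":0,"gripper":0.5}]'
python3 -m inch '[{"x":0,"y":0,"z":0,"yaw":0,"gripper":-1},{"x":0,"y":0,"z":0,"yaw":0,"gripper":-1},{"x":0,"y":0,"z":0,"yaw":0,"gripper":-1},{"x":0,"y":0,"z":0,"yaw":0,"gripper":-1},{"x":0,"y":0,"z":0,"yaw":0,"gripper":-1},{"x":0,"y":0,"z":0,"yaw":0,"gripper":-1},{"x":0,"y":0,"z":0,"yaw":0,"gripper":-1}]' 15
python3 st.py
```

```text
time_s: 10.7
ee_pos: [493.9, -136.3, 188.0]
ee_rot: [179.9, -0.3, 175.2]
force: [0.2, -0.1, 0.2]
gripper_width: 68.1
time_s: 11.28
ee_pos: [495.7, -137.6, 190.9]
ee_rot: [179.9, 0.0, 175.1]
force: [0.1, 2.9, 1.1]
gripper_width: 24.7
t 11.28 loc [ -85.1 -149.1] 190.9 rot [179.9   0.  175.1] want yaw 175.14877244547665 F [0.1 2.9 1.1] w 24.7
```

Gripped: the width of 24.7 mm matches the 24 mm knob. I'll slide 60 mm along +y.

```bash
python3 -m inch '[{"x":0,"y":0.5,"z":0,"yaw":0,"gripper":-1},{"x":0,"y":0.5,"z":0,"yaw":0,"gripper":-1},{"x":0,"y":0.5,"z":0,"yaw":0,"gripper":-1},{"x":0,"y":0.5,"z":0,"yaw":0,"gripper":-1},{"x":0,"y":0.5,"z":0,"yaw":0,"gripper":-1},{"x":0,"y":0.5,"z":0,"yaw":0,"gripper":-1},{"x":0,"y":0,"z":0,"yaw":0,"gripper":-1}]'
python3 -m inch '[{"x":0,"y":0.5,"z":0,"yaw":0,"gripper":-1},{"x":0,"y":0.5,"z":0,"yaw":0,"gripper":-1},{"x":0,"y":0.5,"z":0,"yaw":0,"gripper":-1},{"x":0,"y":0.5,"z":0,"yaw":0,"gripper":-1},{"x":0,"y":0.5,"z":0,"yaw":0,"gripper":-1},{"x":0,"y":0.3,"z":0,"yaw":0,"gripper":-1},{"x":0,"y":0,"z":0,"yaw":0,"gripper":-1},{"x":0,"y":0,"z":0,"yaw":0,"gripper":-1}]'
python3 st.py
```

```text
time_s: 11.87
ee_pos: [498.2, -106.9, 190.9]
ee_rot: [179.9, 0.0, 175.2]
force: [-1.0, 0.8, 3.6]
gripper_width: 22.7
time_s: 12.53
ee_pos: [500.4, -80.2, 190.8]
ee_rot: [-180.0, 0.0, 175.1]
force: [-1.6, -4.4, 5.4]
gripper_width: 22.6
t 12.53 loc [-85.2 -91.5] 190.8 rot [-180.     0.   175.1] want yaw 175.14877244547665 F [-1.6 -4.4  5.4] w 22.6
```

```bash
python3 -m inch '[{"x":0,"y":0.1,"z":0,"yaw":0,"gripper":-1},{"x":0,"y":0.1,"z":0,"yaw":0,"gripper":-1},{"x":0,"y":0,"z":0,"yaw":0,"gripper":-1}]' 30
python3 -m inch '[{"x":0,"y":0.1,"z":0,"yaw":0,"gripper":-1},{"x":0,"y":0.1,"z":0,"yaw":0,"gripper":-1},{"x":0,"y":0,"z":0,"yaw":0,"gripper":-1},{"x":0,"y":0,"z":0,"yaw":0,"gripper":-1}]'
python3 st.py
```

```text
time_s: 12.78
ee_pos: [500.5, -80.0, 190.8]
ee_rot: [-179.7, 0.0, 175.2]
force: [-3.0, -9.3, 4.7]
gripper_width: 22.3
time_s: 13.12
ee_pos: [500.5, -79.8, 190.9]
ee_rot: [-179.5, 0.0, 175.2]
force: [-3.1, -13.5, 5.1]
gripper_width: 22.3
t 13.12 loc [-85.2 -91.1] 190.9 rot [-179.5    0.   175.2] want yaw 175.14877244547665 F [ -3.1 -13.5   5.1] w 22.3
```

The bolt is against its stop: 58 mm of travel on the gripper, with force rising to 13 N. I'll unload, then swing the knob along its arc (radius 70) in 7.5° steps with a light grip, first to 45°.

```bash
python3 -m inch '[{"x":0,"y":-0.3,"z":0,"yaw":0,"gripper":-1},{"x":0,"y":0,"z":0,"yaw":0,"gripper":-1},{"x":0.91,"y":0,"z":0.06,"yaw":0,"gripper":-1},{"x":0.9,"y":0,"z":0.18,"yaw":0,"gripper":-1},{"x":0.87,"y":0,"z":0.29,"yaw":0,"gripper":-1},{"x":0.82,"y":0,"z":0.4,"yaw":0,"gripper":-1},{"x":0.76,"y":0,"z":0.51,"yaw":0,"gripper":-1},{"x":0.69,"y":0,"z":0.6,"yaw":0,"gripper":-1},{"x":0,"y":0,"z":0,"yaw":0,"gripper":-1},{"x":0,"y":0,"z":0,"yaw":0,"gripper":-1}]' 10
python3 st.py
```

```text
time_s: 13.95
ee_pos: [450.2, -75.9, 169.0]
ee_rot: [-179.9, -0.1, 175.2]
force: [-0.5, -8.7, -2.3]
gripper_width: 23.1
t 13.95 loc [-135.6  -91.4] 169.0 rot [-1.799e+02 -1.000e-01  1.752e+02] want yaw 175.14877244547665 F [-0.5 -8.7 -2.3] w 23.1
```

```bash
python3 -m inch '[{"x":0.6,"y":0,"z":0.69,"yaw":0,"gripper":-1},{"x":0.51,"y":0,"z":0.76,"yaw":0,"gripper":-1},{"x":0.4,"y":0,"z":0.82,"yaw":0,"gripper":-1},{"x":0.29,"y":0,"z":0.87,"yaw":0,"gripper":-1},{"x":0.18,"y":0,"z":0.9,"yaw":0,"gripper":-1},{"x":0.04,"y":0,"z":0.43,"yaw":0,"gripper":-1},{"x":0,"y":0,"z":0,"yaw":0,"gripper":-1},{"x":0,"y":0,"z":0,"yaw":0,"gripper":-1}]'
python3 st.py
python3 -m inch '[{"x":0,"y":0,"z":0.15,"yaw":0,"gripper":-1},{"x":0,"y":0,"z":0.15,"yaw":0,"gripper":-1},{"x":0,"y":0,"z":0.15,"yaw":0,"gripper":-1},{"x":0,"y":0,"z":0,"yaw":0,"gripper":-1},{"x":0,"y":0,"z":0,"yaw":0,"gripper":-1}]'
python3 st.py
```

```text
time_s: 14.62
ee_pos: [430.4, -74.2, 124.4]
ee_rot: [-179.9, -0.1, 175.2]
force: [-1.1, -8.0, -2.1]
gripper_width: 23.3
t 14.62 loc [-155.5  -91.4] 124.4 rot [-1.799e+02 -1.000e-01  1.752e+02] want yaw 175.14877244547665 F [-1.1 -8.  -2.1] w 23.3
time_s: 15.03
ee_pos: [430.5, -74.2, 121.3]
ee_rot: [-179.9, -0.0, 175.2]
force: [-3.2, -8.3, 7.8]
gripper_width: 23.0
t 15.03 loc [-155.3  -91.4] 121.3 rot [-179.9   -0.   175.2] want yaw 175.14877244547665 F [-3.2 -8.3  7.8] w 23.0
```

```bash
python3 -m inch '[{"x":0,"y":0,"z":0,"yaw":0,"gripper":-1},{"x":0,"y":0,"z":0,"yaw":0,"gripper":-1},{"x":0,"y":0,"z":0.15,"yaw":0,"gripper":-1},{"x":0,"y":0,"z":0.15,"yaw":0,"gripper":-1},{"x":0,"y":0,"z":0,"yaw":0,"gripper":-1},{"x":0,"y":0,"z":0,"yaw":0,"gripper":-1}]' 35
python3 st.py
```

```text
time_s: 15.53
ee_pos: [430.6, -74.3, 120.5]
ee_rot: [-179.8, 0.0, 175.2]
force: [-9.3, -8.2, 24.4]
gripper_width: 21.8
t 15.53 loc [-155.3  -91.5] 120.5 rot [-179.8    0.   175.2] want yaw 175.14877244547665 F [-9.3 -8.2 24.4] w 21.8
```

There's a hard stop at 24 N, so the handle is fully down. I'll release, rise straight up, back away and look.

```bash
python3 -m inch '[{"x":0,"y":0,"z":0,"yaw":0,"gripper":0.2},{"x":0,"y":0,"z":0,"yaw":0,"gripper":0.2},{"x":0,"y":0,"z":0,"yaw":0,"gripper":0.2},{"x":0,"y":0,"z":0,"yaw":0,"gripper":0.2},{"x":0,"y":0,"z":0,"yaw":0,"gripper":0.2},{"x":0,"y":0,"z":0,"yaw":0,"gripper":0.2}]'
python3 -m inch '[{"x":0,"y":0,"z":-1,"yaw":0,"gripper":0.2},{"x":0,"y":0,"z":-2.5,"yaw":0,"gripper":0.2},{"x":0,"y":0,"z":-2.5,"yaw":0,"gripper":0.2},{"x":0,"y":0,"z":-2.5,"yaw":0,"gripper":0.2},{"x":0,"y":0,"z":-2.5,"yaw":0,"gripper":0.2},{"x":0.5,"y":-2,"z":-2,"yaw":0,"gripper":0.2},{"x":0.5,"y":-3,"z":0,"yaw":0,"gripper":0.2},{"x":0.5,"y":-3,"z":0,"yaw":0,"gripper":0.2},{"x":0.5,"y":-3,"z":0,"yaw":0,"gripper":0.2},{"x":0.5,"y":-3,"z":0,"yaw":0,"gripper":0.2},{"x":0.5,"y":-3,"z":0,"yaw":0,"gripper":0.2},{"x":0.5,"y":-3,"z":0,"yaw":0,"gripper":0.2}]'
python3 -m inch '[{"x":0.5,"y":-3,"z":0,"yaw":0,"gripper":0.2},{"x":0.5,"y":-3,"z":0,"yaw":0,"gripper":0.2},{"x":0.5,"y":-3,"z":0,"yaw":0,"gripper":0.2},{"x":0,"y":0,"z":0,"yaw":0,"gripper":0.2},{"x":0,"y":0,"z":0,"yaw":0,"gripper":0.2}]'
python3 st.py
python3 - <<'E'
from h import *
s=cams.grab_frame("side");t=cams.grab_frame("top");d=np.load("chest.npz")
for n,f in(("side4",s),("top4",t)): pickle.dump(f,open(f"pics/{n}.pkl","wb"))
a=crop(t,185,120,150,95,5)[:,:,:];b=crop(s,230,125,100,150,4)
cv2.imwrite("pics/c9.png",np.hstack([cv2.resize(a,(480,304)),np.zeros((304,5,3),np.uint8),crop(s,230,130,75,76,4)]))
W=lambda x,y,z:np.r_[d["R"]@[x,y]+d["c"],z]
P=[W(-155,-90,147),W(-85,0,142),W(-120,-38,120),W(-120,208,120)]
print("top crop",((proj(t,P)-[185,120])*3.2).round().tolist(),"side crop",((proj(s,P)-[230,130])*4+[485,0]).round().tolist())
# anything else changed?
for n,f in(("top0",t),("side0",s)):
    df=(np.abs(load(n)["pixels"].astype(int)-f["pixels"]).max(2)>50).astype(np.uint8)
    df=cv2.morphologyEx(df,cv2.MORPH_OPEN,np.ones((3,3)))
    k,l,st,c=cv2.connectedComponentsWithStats(df);print(n,[x.tolist() for x in st[1:] if x[4]>15])
E
```

```text
time_s: 16.03
ee_pos: [430.9, -72.9, 117.6]
ee_rot: [180.0, -0.1, 175.1]
force: [-0.0, 0.2, 0.0]
gripper_width: 54.8
time_s: 17.03
ee_pos: [378.6, -270.8, 247.8]
ee_rot: [180.0, 0.0, 175.1]
force: [1.1, -0.0, -0.1]
gripper_width: 54.6
time_s: 17.45
ee_pos: [356.2, -358.8, 247.3]
ee_rot: [179.9, -0.0, 175.0]
force: [-0.8, 0.5, -0.1]
gripper_width: 54.5
t 17.45 loc [-205.4 -381.3] 247.3 rot [179.9  -0.  175. ] want yaw 175.14877244547665 F [-0.8  0.5 -0.1] w 54.5
top crop [[308.0, 294.0], [230.0, 218.0], [261.0, 259.0], [32.0, 229.0]] side crop [[504.0, 341.0], [576.0, 260.0], [540.0, 313.0], [512.0, 132.0]]
top0 [[191, 145, 11, 24, 133], [252, 146, 30, 45, 431], [197, 169, 54, 25, 839], [303, 194, 6, 3, 18], [188, 199, 280, 185, 20006], [279, 204, 6, 12, 55], [288, 211, 5, 8, 35], [10, 273, 170, 111, 9425], [0, 274, 14, 9, 92], [112, 274, 6, 3, 18], [138, 274, 8, 5, 30], [142, 284, 5, 4, 19], [0, 290, 3, 9, 21], [14, 303, 5, 11, 41], [277, 310, 7, 6, 34], [273, 328, 6, 3, 18], [270, 338, 6, 8, 36], [4, 344, 6, 5, 18], [224, 347, 5, 6, 22]]
side0 [[0, 0, 243, 195, 12987], [0, 26, 79, 203, 4473], [91, 89, 5, 4, 19], [3, 102, 8, 16, 67], [13, 117, 4, 5, 16], [11, 124, 17, 22, 227], [250, 131, 9, 7, 48], [254, 137, 38, 24, 468], [252, 139, 8, 10, 62], [116, 147, 19, 57, 589], [17, 150, 8, 5, 32], [142, 158, 27, 24, 381], [241, 162, 68, 53, 1558], [21, 167, 21, 29, 323], [174, 171, 30, 32, 619], [207, 173, 33, 42, 704], [159, 183, 4, 8, 28], [146, 192, 13, 8, 61], [111, 197, 7, 6, 31], [33, 204, 15, 28, 245], [118, 207, 12, 28, 226], [199, 208, 46, 83, 2346], [136, 210, 14, 19, 170], [109, 212, 5, 4, 18], [104, 223, 4, 6, 21], [258, 229, 4, 4, 16], [63, 230, 5, 7, 26], [113, 234, 158, 150, 7626], [59, 242, 25, 32, 423], [238, 251, 7, 4, 27], [135, 260, 4, 4, 16], [125, 262, 6, 6, 29], [82, 271, 10, 5, 40], [123, 271, 6, 4, 19], [88, 278, 16, 8, 85]]
```

View pics/c9.png

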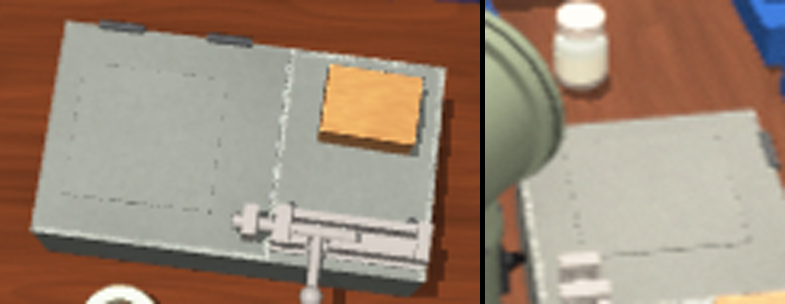

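The top view shows the lid flush. The rod runs through the staple with its end at (235,220), where (230,218) was predicted for fully across. The handle lies out through the notch with the knob at (311,295), where (308,294) was predicted. The carton, tape roll and jar are still in place.

```bash
python3 -c "
from workcell import env
print(env.job_done())"
```

```text
the job is handed in; nothing more can be done
None
```

The chest lid is shut, the bolt is fully across into the staple and its handle is turned down into the notch. I handed the job in at about 17.5 s on the robot's clock, with the gripper well clear.

- **Lid:** pressed down until it met a hard stop at 20 N. The last top picture shows it flush with the deck.
- **Bolt:** gripped by the knob and slid until it hit its stop, with force rising to 13 N. The gripper itself moved 58 mm, but the rod end is within about 5 crop pixels of its predicted fully-across position.
- **Handle:** swung down until it met a hard stop at 24 N. The knob is within about 3 pixels of its predicted position.

**Checks that disagreed:**
- The fingertips turned out about 27 mm shorter than the stated tool figures. I corrected for this from the contact heights and the pictures.
- The force reading stayed near zero while the lid was closing, so I tracked it by camera instead.
- My before/after image comparison was swamped by the arm and its shadow. Only the carton, tape roll and jar were checked by eye at the end. The blue bin, spanner, bracket and small box were not rechecked, but the arm made no contact near them.

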